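# Pin back the sprung take-up wheel of a shaker drive

### The job

Take the flat-headed locking pin out of the stand, put it through the hole in the sprung take-up wheel, and turn the wheel counter-clockwise (seen from above) against its spring until the pin finds the lock hole hidden underneath, then seat it fully home and let go, so that the wheel stays pinned back for a new belt. Work gently: do not force the pin against the unit, do not let the wheel snap back, and leave the other things where they are.

Things in the scene. Friction and masses are not known exactly. Their poses are not given: they have to be found in the camera images.
- takeup: fixed grey floor plate of the take-up unit, 210 x 210 x 10 mm. Origin on the bench under the wheel's axis; z up. Motor housing and belt pulley beside it, up to 66 mm high, centred 172 mm along its +y. On the plate lies a dark steel lock ring and 2 mm above that turns the wheel (32 to 44 mm above the bench).
- ring_top (a point): point on the axis at the height of the lock ring's top face, 30 mm above the bench. The ring (38 to 82 mm from the axis) does not move. It has one hole, 15 mm wide, 20 mm deep, 60 mm from the axis. The ring's setting differs every time and is not given: its hole comes under the wheel's hole when the wheel stands somewhere between 0.85 and 1.25 rad.
- wheel_axis (a point): point on the wheel's vertical axis at the height of the wheel's top face (44 mm above the bench)
- wheel (a joint): turn of the wheel in rad: 0 = at rest on its stop, growing counter-clockwise seen from above, end stop at 1.6. A spring always turns it back towards 0: 0.14 Nm at rest plus 0.16 Nm per rad, that is 2.4 N at the hole at rest and about 5 N when it is pinned.
- wheel_hole (a point): centre of the pin hole in the wheel, at the wheel's top face, 60 mm from the axis; moves with the wheel; its x axis points away from the wheel's axis. Hole 14 mm wide, right through, in a 40 mm square boss on one spoke of the aluminium wheel (184 mm across, 12 mm thick). A black roller (top 70 mm above the bench) stands on the spoke 120 degrees counter-clockwise from it; a hub bolt is 8 mm high.
- lockpin_grip (a point): centre of the locking pin's flat head, 61 mm above its foot. Head: steel block 30 mm (its x) by 16 mm (its y) by 46 mm high, to be gripped across the 16 mm; z up along the pin. Mass about 0.12 kg. It starts upright in one of the stand's holes, its foot 4 mm above the bench.
- lockpin_tip (a point): centre of the underside of the pin's foot. Shank round, 12 mm wide, 32 mm long, the foot tapered to 8 mm over the last 4 mm; above it a round collar 24 mm wide, 6 mm thick, under the head. Fully home, the collar sits on the wheel and the foot is 12 mm above the bench.
- stand: fixed white block 170 (x) x 56 (y) x 36 mm high with a row along its x of three holes 50 mm apart, 15 mm wide and 34 mm deep, in which the pin, the dowel and the driver stand in any order, collars on the block's top. Origin under its centre.
- dowel_grip (a point): bystander in the stand: short dowel pin with a round steel knob 18 mm wide (top 64 mm above its foot); point 61 mm above its foot
- driver_grip (a point): bystander in the stand: driver with a round black handle 22 mm wide (top 98 mm above its foot); point 61 mm above its foot
- beaker: bystander: glass beaker, 72 mm wide, 95 mm high; origin under its centre
- dish: bystander: low clear round dish, 90 mm wide, 16 mm high; origin under its centre
- carton: bystander: cardboard carton 50 x 110 x 140 mm; origin under its centre
- bottle: bystander: glass bottle, 76 mm wide, 170 mm high; origin under its centre
Things that resemble listed ones, but are neither listed nor needed, are in the scene too. What is shaped like the part that bears lockpin_grip but purple or yellow is not meant.

How it is judged (in metres and radians):
On the way:
1. the pin's shank stands in the wheel's hole (horizontal distance between lockpin_tip and wheel_hole below 0.006 m and z of lockpin_tip in the frame of takeup below 0.038 m), for 0.1 s.
At the end, for the whole second after the job is handed in: Wheel at rest beyond 0.75 rad, held by the locking pin; the pin at rest, let go, upright (within 0.2 rad), its foot within 6 mm of the axis of the wheel's hole (seen from above) and less than 16 mm above the bench (12 mm is fully home) (value of joint wheel above 0.75 rad and horizontal distance between lockpin_tip and wheel_hole below 0.006 m and z of lockpin_tip in the frame of takeup below 0.016 m and angle between lockpin_tip's own z axis and vertical below 0.2 rad and linear speed of lockpin below 0.02 m/s and not (velocity of joint wheel above 0.05 rad/s) and velocity of joint wheel above -0.05 rad/s); the robot touches nothing.
It fails at once if the pin is forced against the take-up unit (over 40 N) (contact force between lockpin and takeup above 40 N).
It fails at once if the fingers press on the take-up unit with over 40 N (contact force between the fingers and takeup above 40 N).
It fails at once if the wheel snaps back (faster than 3 rad/s) (velocity of joint wheel below -3 rad/s).
It fails at once if another thing is moved by more than 25 mm (distance of any of dowel_grip, driver_grip, beaker, dish, carton, bottle from where it was at the start of the episode above 0.025 m).
It also fails if it takes over 64 s, if anything falls off the work surface, if the arm or the gripper's body presses on something with over 40 N, if the wrist force passes 120 N, or if a joint passes its speed limit or range.

### The arm

A 6-joint arm with a two-finger parallel gripper is mounted at the origin on the work surface. World frame = base frame: x ahead of the robot, y to its left, z up, the work surface at z = 0. Lengths are in m, angles in degrees, forces in N, time in s.
With the tool pointing down it reaches from about 0.275 to 0.85 m from the base axis. Payload 5.2 kg.
Tool frame: the origin (TCP) lies at the very end of the fingers, on their centre line; the grasp point (between the pads) lies r.grip_point_offset behind it (r.grip_point_offset is the distance from the TCP to the grasp point, in m); y points along the fingers, z is the direction in which the jaws open and shut, and the axes are right-handed (so a half turn about y gives the same grasp; the last joint's range is limited). The gripper opens to 85 mm and grips with 20 to 120 N. Pads are 22 mm wide; open, the fingers measure 114 mm over their backs; the gripper's body (76 mm by 85 mm) begins 54 mm behind the grasp point. The pads swing forward as they close: fully open they stand 13 mm farther back than shut.
Start: joints at [64.125, 14.817, 87.949, -0, 77.235, -11.62], TCP at [0.135, 0.533, 0.231] pointing down, gripper open.
Joint ranges: [-179.93, 179.93], [-52.35, 119.4], [10.71, 147.94], [-69.91, 249.91], [12.55, 155.21], [-178.61, 178.61]. Speed limits (degrees/s): [147.25, 147.25, 180, 180, 180, 180].

### API

Orientations are given as [roll, pitch, yaw] about the fixed x, y, z axes, in that order (R = Rz(yaw) Ry(pitch) Rx(roll)).
In Python, from workcell import r gives the robot as it stands.
- The arm moves only by the shell command python3 -m jog 'ROWS' [FORCE]. ROWS is JSON, a list of rows, each a list of 7 numbers: the shift along the tool's x, y, z in cm, then the turn, a rotation vector about the tool's x, y, z in degrees, then the opening in per cent of the stroke, from 0 (shut) to 100 (fully open). In form: [[dx, dy, dz, ax, ay, az, fingers], ...]. A call has 1 to 12 rows; each row shifts and turns the commanded pose from where the row before left it, along the tool's axes as they then stand; what a row does not reach is not made up. A row lasts 1/10 s, in which the tool goes at most 50 mm and 8.59 degrees, less where a joint would pass 70% of its speed; a pose out of reach is approached as far as the arm can. A call with a gripper value outside its range is refused whole. The fingers move at their own pace and stop on an object; FORCE is the grip in N (left out, the last holds). Time passes only in rows, so rows that do not move let the fingers close. It gives the time, the measured TCP pose, the force and the opening at its end, in the units of the state.
- r.get_state(): the state, without advancing time (a new reading comes with each control period).
- r.snapshot(name): name is "side" or "top" or "wrist"; returns a dict with "pixels" (400x640x3 uint8, red, green, blue), "K" (3x3 intrinsics, pixels), "R" (3x3) and "t" (3): a world point X has camera coordinates R X + t. Camera axes: x right, y down, z forward; pixel columns grow to the right and rows downward; lengths in m; the calibration is good to about 2 mm. A picture is of the moment at which its call begins. There is no depth.
- r.close_job(): hands the job in, once; it reports no verdict.
The state is a dict: "time_s": time; "joints": joint angles; "joint_vel": joint speeds; "joint_efforts": joint torques, N m; "ee_pos": TCP position; "tool_rot": TCP orientation; "ft_force": force on the tool from outside, world axes, zero at the start; "moment": the same for the moment, N m; "finger_gap": finger opening in m.
Only numpy, scipy, OpenCV 4.12 (cv2) and the standard library are available. Lean on these libraries where they do the work, as an engineer would, in place of code of your own. Each camera call takes 0.05 s, during which the arm holds its last target.

## Working session

There is one attempt and no reset: what is moved stays moved. The work goes in short steps, Python scripts to look and compute and a shell command to move; the robot and the scene stay as the last step left them, time stands still between calls to the robot, and variables do not carry over. Pictures are saved under pics/ and viewed, and the job is handed in when it is done.

```bash
mkdir -p pics; ls
python3 - <<'E'
from workcell import r
import cv2,pickle
print(r.get_state(), r.grip_point_offset)
d={}
for n in ("side","top","wrist"):
    s=r.snapshot(n); d[n]=s; cv2.imwrite(f"pics/{n}0.png",s["pixels"][:,:,::-1]); print(n,s["K"],s["R"],s["t"])
pickle.dump(d,open("snap0.pkl","wb"))
E
```

```text
pics
{'time_s': 0.0, 'joints': array([ 6.41242403e+01,  1.48608084e+01,  8.80121930e+01, -1.35470494e-03,
        7.72345525e+01, -1.16199161e+01]), 'joint_vel': array([-0.06514784, -0.05380004,  0.00552594, -0.01150861,  0.03946748,
       -0.01002187]), 'joint_efforts': array([-7.09518717e-04, -4.46038556e+01, -2.90560180e+01, -5.61210491e-04,
        1.22585447e-02,  2.42888120e-05]), 'ee_pos': array([0.13518778, 0.53257274, 0.23045233]), 'tool_rot': array([-9.01056156e+01,  2.03697306e-02, -1.42555618e+01]), 'ft_force': array([-0.68720861,  0.74932804,  0.03672138]), 'moment': array([ 0.01010221, -0.01291285, -0.02205989]), 'finger_gap': 0.08536336552486895} 0.0187
side [[375.70203287   0.         322.53808275]
 [  0.         375.70203287 196.00485506]
 [  0.           0.           1.        ]] [[ 0.86928004 -0.49366566 -0.02542482]
 [-0.27175172 -0.43428868 -0.85880402]
 [ 0.41292034  0.75345043 -0.51167297]] [-0.45745004  0.20960537  0.98524221]
top [[488.12083726   0.         324.11640802]
 [  0.         488.12083726 196.14533529]
 [  0.           0.           1.        ]] [[ 0.01256358 -0.99987078  0.01002904]
 [-0.99571271 -0.0134293  -0.09151967]
 [ 0.09164253 -0.00883623 -0.99575276]] [0.01414533 0.54434166 1.54161268]
wrist [[297.21252266   0.         323.47636551]
 [  0.         297.21252266 201.80265326]
 [  0.           0.           1.        ]] [[ 0.24636267  0.96917649 -0.00153947]
 [ 0.92393652 -0.23438253  0.30233449]
 [ 0.29265466 -0.0759063  -0.95320065]] [-0.54903066 -0.0395161   0.38025332]
```

View pics/side0.png

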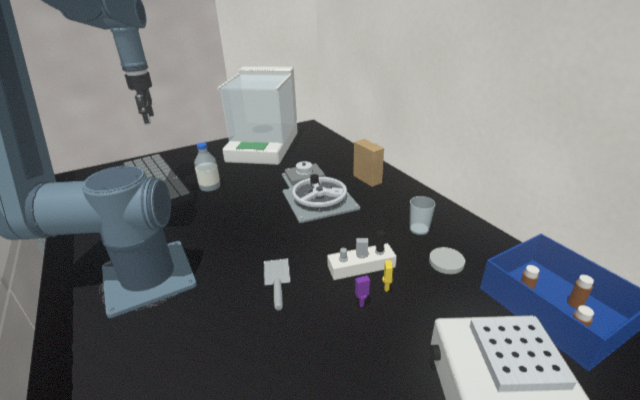

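View pics/top0.png

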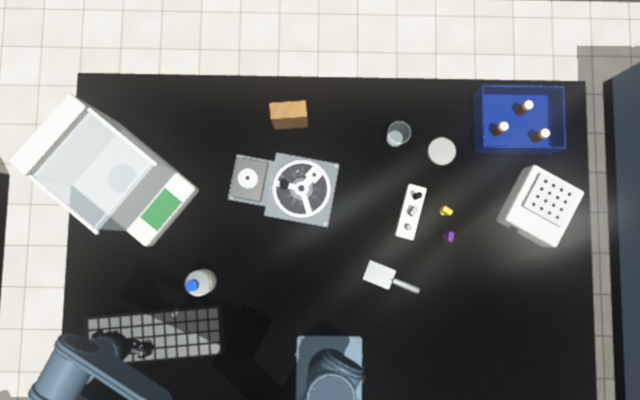

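View pics/wrist0.png

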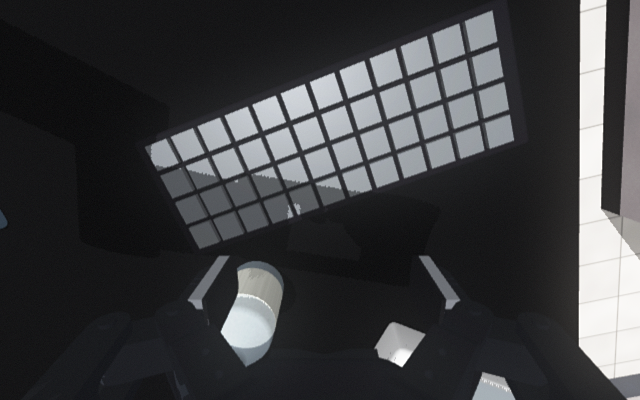

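```bash
cat > h.py <<'E'
import numpy as np,cv2,pickle
from scipy.spatial.transform import Rotation as Ro
def plane(s,uv,z):
    d=s["R"].T@np.linalg.solve(s["K"],[uv[0],uv[1],1.]); c=-s["R"].T@s["t"]
    return c+d*(z-c[2])/d[2]
def proj(s,X):
    p=s["K"]@(s["R"]@np.asarray(X,float)+s["t"]); return p[:2]/p[2]
def crop(s,x0,y0,x1,y1,k,name):
    cv2.imwrite("pics/"+name,cv2.resize(s["pixels"][y0:y1,x0:x1,::-1],None,fx=k,fy=k,interpolation=cv2.INTER_CUBIC))
E
python3 - <<'E'
from h import *
d=pickle.load(open("snap0.pkl","rb"))
crop(d["top"],225,140,345,235,6,"c_top_wheel.png")
crop(d["top"],385,170,465,250,7,"c_top_stand.png")
crop(d["side"],315,220,415,310,6,"c_side_stand.png")
crop(d["side"],270,150,370,225,7,"c_side_wheel.png")
E
```

```text
(no output)
```

View pics/c_top_wheel.png

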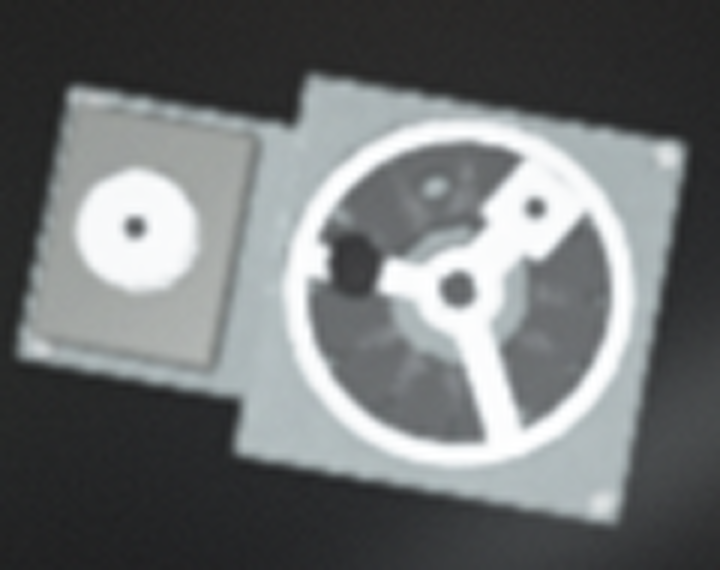

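View pics/c_top_stand.png

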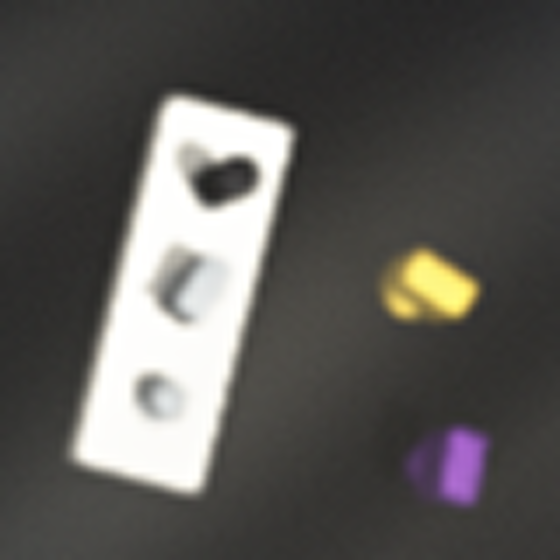

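View pics/c_side_stand.png

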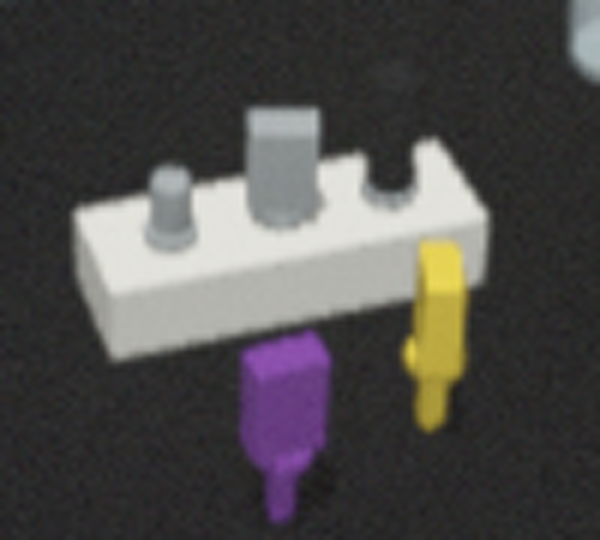

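View pics/c_side_wheel.png

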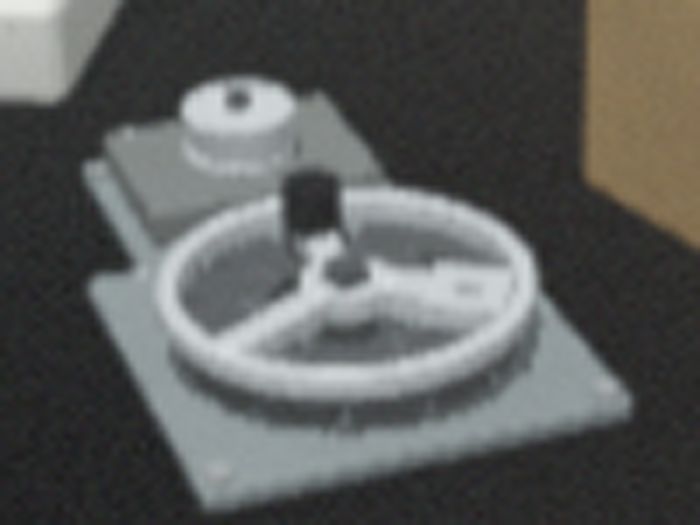

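Run:
```python
from h import *
d=pickle.load(open("snap0.pkl","rb")); T=d["top"];S=d["side"]
print("cam",-T["R"].T@T["t"])
P=T["pixels"].astype(int)
# stand
m=(P.min(2)>170).astype(np.uint8); m[:, :390]=0;m[:,430:]=0;m[:180]=0;m[245:]=0
cs,_=cv2.findContours(m,0,2); c=max(cs,key=cv2.contourArea)
rr=cv2.minAreaRect(c); b=cv2.boxPoints(rr); w=np.array([plane(T,p,.036) for p in b]);print("stand",rr,w.mean(0),[np.linalg.norm(w[i]-w[i-1]) for i in (1,2)])
for i in (1,2): print(np.degrees(np.arctan2(*(w[i]-w[i-1])[[1,0]])))
f=lambda x0,y0,k,u,v:((u+.5)/k+x0-.5,(v+.5)/k+y0-.5)
W=lambda u,v,z:plane(T,f(225,140,6,u,v),z)
Q=lambda u,v,z:plane(T,f(385,170,7,u,v),z)
print("pin top",Q(207,291,.096),"dowel",Q(165,399,.068),"driver",Q(240,173,.102))
ax=W(460,288,.052);h=W(536,208,.044);sp=W(435,187,.03);ro=W(355,262,.07)
print("hub",ax,"hole",h,"ringspot",sp,"ringspot floor",W(435,187,.01),"roller",ro)
m=(P.min(2)>215).astype(np.uint8); m[:, :268]=0;m[:,332:]=0;m[:158]=0;m[220:]=0
cs,_=cv2.findContours(m,0,2); c=max(cs,key=cv2.contourArea); e=cv2.fitEllipse(c); print("rim",e,plane(T,e[0],.044))
# plate corners
for u,v in ((308,75),(686,140),(618,523),(236,455)): print("corner",W(u,v,.01))
g=lambda u,v,z:plane(S,f(270,150,7,u,v),z)
print("side: hub",g(347,268,.052),"hole",g(468,290,.044))
q=lambda u,v,z:plane(S,f(315,220,6,u,v),z)
print("side pin top",q(284,122,.096))
for n,u,v,z in (("carton",288,102,.14),("beaker",398,130,.095),("dish",442,151,.016),("bottle",192,286,.17)): print(n,plane(T,(u,v),z))
```

```text
cam [0.40055291 0.03507568 1.58474119]
stand ((410.68634033203125, 211.5668182373047), (18.750455856323242, 54.028560638427734), 14.534457206726074) [ 0.49794267 -0.25491778  0.036     ] [np.float64(0.1729663958803912), np.float64(0.05984451371051422)]
-14.589161952869427
-103.87644463053931
pin top [ 0.49519999 -0.25418382  0.096     ] dowel [ 0.44870629 -0.24073264  0.068     ] driver [ 0.5466311  -0.26768328  0.102     ]
hub [0.56778542 0.09400347 0.052     ] hole [0.61188245 0.05474066 0.044     ] ringspot [0.62438498 0.10914346 0.03      ] ringspot floor [0.62726433 0.11009626 0.01      ] roller [0.57867869 0.1481375  0.07      ]
rim ((301.0793151855469, 188.42974853515625), (56.8072395324707, 57.292564392089844), 71.68451690673828) [0.56594986 0.09480683 0.044     ]
corner [0.687761   0.18022022 0.01      ]
corner [ 0.65494923 -0.02579716  0.01      ]
corner [0.44662996 0.00868912 0.01      ]
corner [0.48047272 0.21440495 0.01      ]
side: hub [0.56521784 0.08900526 0.052     ] hole [0.61045794 0.05210998 0.044     ]
side pin top [ 0.49069834 -0.26664659  0.096     ]
carton [0.81789623 0.13505048 0.14      ]
beaker [ 0.74721701 -0.20520522  0.095     ]
dish [ 0.69804608 -0.36165139  0.016     ]
bottle [0.26810784 0.3964127  0.17      ]
```

Candidates: in the stand are the thin round knob (top 408,227), the flat grey block in the middle (414,211) and the black handle (419,195). Outside it are a yellow (446,211) and a purple (450,237) look-alike, both excluded by colour. The middle grey flat head fits the locking pin.

The wheel axis is about (0.567, 0.094), and its hole is at about -41°. A light spot on the ring at (297,171) is probably the lock hole. Next I'll look at the wheel with the wrist camera.

```bash
python3 -m jog '[[4.1,0,-2.7,0,0,0,100],[4.1,0,-2.7,0,0,0,100],[4.1,0,-2.7,0,0,0,100],[4.1,0,-2.7,0,0,0,100],[4.1,0,-2.7,0,0,0,100],[4.1,0,-2.7,0,0,0,100],[4.1,0,-2.7,0,0,0,100],[4.1,0,-2.7,0,0,0,100],[4.1,0,-2.7,0,0,0,100],[4.1,0,-2.7,0,0,0,100],[4.1,0,-2.7,0,0,0,100],[4.1,0,-2.7,0,0,0,100]]'
python3 -m jog '[[0,0,0,0,0,0,100],[0,0,0,0,0,0,100]]'
python3 - <<'E'
from h import *
from workcell import r
print(r.get_state()["ee_pos"],r.get_state()["joints"],r.get_state()["ft_force"])
s=r.snapshot("wrist"); pickle.dump(s,open("w1.pkl","wb")); crop(s,0,0,640,400,1,"w1.png")
print(proj(s,[.567,.0944,.044]))
E
```

```text
time_s: 1.35
ee_pos: [0.5334, 0.0961, 0.2311]
tool_rot: [-90.0, 0.0, -14.3]
ft_force: [0.7, 0.8, -0.1]
finger_gap: 0.0855
time_s: 1.55
ee_pos: [0.5326, 0.0969, 0.2305]
tool_rot: [-90.0, 0.1, -14.4]
ft_force: [0.1, -0.4, -0.6]
finger_gap: 0.0854
[0.53259647 0.09692378 0.23048561] [-1.50983779e+00  1.40202871e+01  8.91270079e+01  2.04733286e-02
  7.69582762e+01 -7.71052089e+01] [ 0.11665634 -0.4214736  -0.61660651]
[328.84811458 207.37305659]
```

View pics/w1.png

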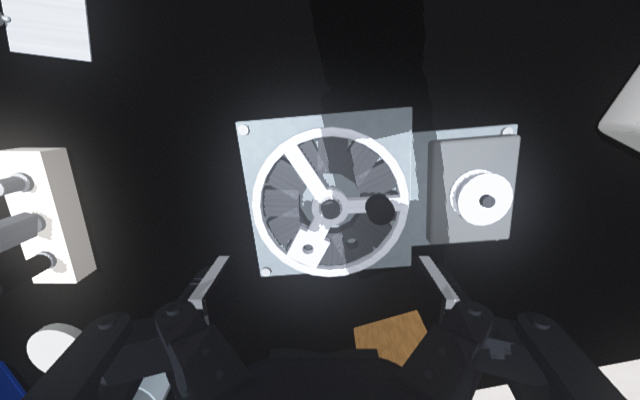

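Run:
```python
from h import *
s=pickle.load(open("w1.pkl","rb")); crop(s,245,120,415,280,4,"w1c.png")
```

```text
(no output)
```

View pics/w1c.png

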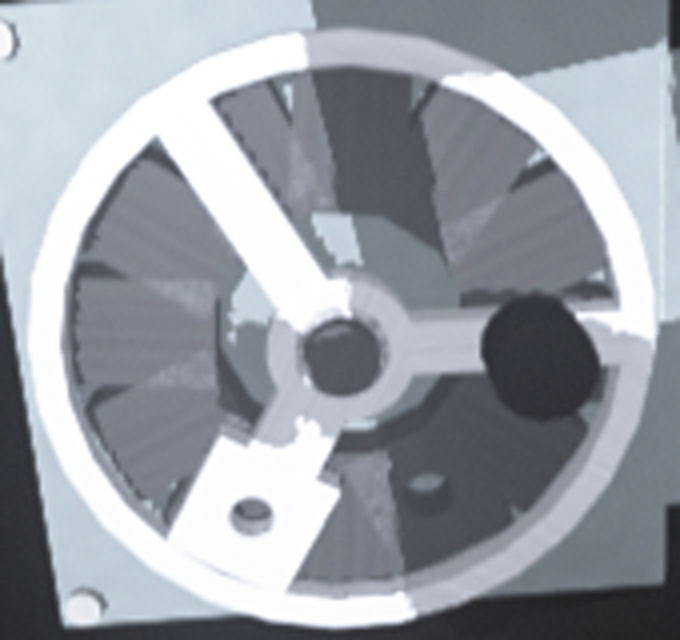

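Run:
```python
from h import *
s=pickle.load(open("w1.pkl","rb"))
f=lambda u,v,z:plane(s,((u+.5)/4+245-.5,(v+.5)/4+120-.5),z)
e=None
P=s["pixels"].astype(int)
for n,p in (("hub",f(342,352,.052)),("whole",f(252,515,.044)),("lock",f(430,489,.03)),("rimL",f(32,330,.044)),("rimR",f(655,330,.044)),("rimT",f(340,32,.044)),("rimB",f(343,628,.044))):
    dd=p-[.567,.0944,0]; print(n,p,np.hypot(*dd[:2]),np.degrees(np.arctan2(dd[1],dd[0])))
for n,u,v,z in (("pin top",0,0,0),):pass
```

```text
hub [0.56501406 0.09626018 0.052     ] 0.0027210686712494728 136.87282536661556
whole [0.61185453 0.05635789 0.044     ] 0.05881437415738341 -40.30200419425095
lock [0.62365589 0.11080132 0.03      ] 0.05898214352903404 16.14520413253841
rimL [0.53867804 0.01008817 0.044     ] 0.0889416533209223 -108.56818716815847
rimR [0.58378672 0.18557218 0.044     ] 0.09270469589852048 79.56747938299458
rimT [0.47925535 0.11731108 0.044     ] 0.0906864947773331 165.36618558725655
rimB [0.65698063 0.07377944 0.044     ] 0.0923131683755106 -12.90741117498366
```

```bash
python3 -m jog '[[0.4,0,-4.3,0,0,0,100],[0.4,0,-4.3,0,0,0,100],[0.4,0,-4.3,0,0,0,100],[0.4,0,-4.3,0,0,0,100],[0.4,0,-4.3,0,0,0,100],[0.4,0,-4.3,0,0,0,100],[0.4,0,-4.3,0,0,0,100],[0.4,0,-4.3,0,0,0,100],[0,0,0,0,0,0,100],[0,0,0,0,0,0,100]]'
python3 - <<'E'
from h import *
from workcell import r
s=r.snapshot("wrist"); pickle.dump(s,open("w2.pkl","wb")); crop(s,0,0,640,400,1,"w2.png");crop(s,220,120,420,320,3.5,"w2c.png")
print(proj(s,[.496,-.2545,.096]))
E
```

```text
time_s: 2.6
ee_pos: [0.4785, -0.2424, 0.2312]
tool_rot: [-89.9, 0.0, -14.3]
ft_force: [0.7, -0.3, 0.0]
finger_gap: 0.0855
[315.99412111 210.32820403]
```

View pics/w2.png

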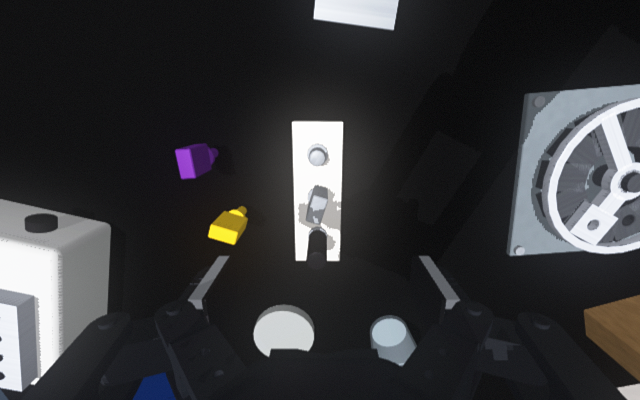

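View pics/w2c.png

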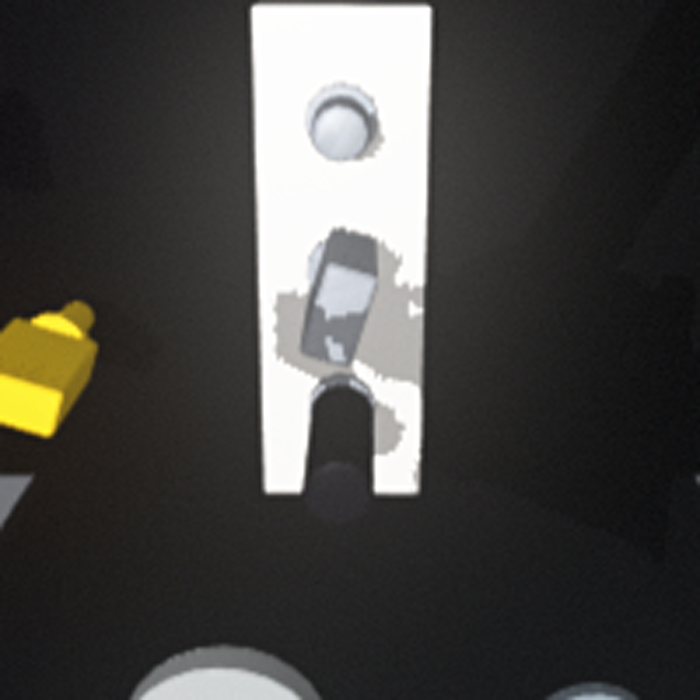

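The crop confirms it: the grey flat-headed block in the middle (317,208) is the locking pin, with the round knob above it and the black handle below. The head is turned about 15° relative to the stand.

Run:
```python
from h import *
from workcell import r
s=pickle.load(open("w2.pkl","rb"))
f=lambda u,v,z:plane(s,((u+.5)/3.5+220-.5,(v+.5)/3.5+120-.5),z)
c=np.array([f(u,v,.096) for u,v in ((328,265),(378,275),(350,367),(302,355))])
print(c.mean(0)); 
for i in range(4):
    v=c[(i+1)%4]-c[i]; print(np.linalg.norm(v),np.degrees(np.arctan2(v[1],v[0])))
st=np.array([f(u,v,.036) for u,v in ((251,5),(432,5),(421,494),(264,494))]); print("stand",st.mean(0),st)
print(r.get_state()["ee_pos"],r.get_state()["tool_rot"],r.get_state()["joints"])
```

```text
[ 0.49578528 -0.25382199  0.096     ]
0.01424701211137661 63.89898503108688
0.028757854864274342 -30.303790667818518
0.014224829982957396 -119.36992626064453
0.027945585029664134 149.66701423800194
stand [ 0.49898448 -0.25502002  0.036     ] [[ 0.40876422 -0.26099314  0.036     ]
 [ 0.42279536 -0.20591126  0.036     ]
 [ 0.58925675 -0.24890471  0.036     ]
 [ 0.57512157 -0.30427097  0.036     ]]
[ 0.47867993 -0.2416088   0.2312715 ] [-8.99421158e+01  2.98048751e-02 -1.42032460e+01] [-3.87345972e+01  1.34229140e+01  8.98008838e+01  4.13731056e-02
  7.68273530e+01 -1.14540782e+02]
```

```bash
python3 -m jog '[[0,0,0,0,7.6,0,100],[0,0,0,0,7.6,0,100],[2.3,2,-0.2,0,0,0,100],[0,4,0,0,0,0,100],[0,4,0,0,0,0,100],[0,0,0,0,0,0,100]]'
python3 - <<'E'
from h import *
from workcell import r
s=r.snapshot("wrist"); pickle.dump(s,open("w3.pkl","wb")); crop(s,120,100,520,400,2,"w3.png")
print(proj(s,[.498,-.255,.088]), r.get_state()["ee_pos"],r.get_state()["tool_rot"])
E
```

```text
time_s: 3.25
ee_pos: [0.495, -0.2514, 0.1263]
tool_rot: [-89.9, 0.6, -29.3]
ft_force: [-0.6, 0.1, 0.3]
finger_gap: 0.0855
[320.90864364 236.74891326] [ 0.49662988 -0.25298473  0.1294668 ] [-89.92539125   0.36300718 -29.2960112 ]
```

View pics/w3.png

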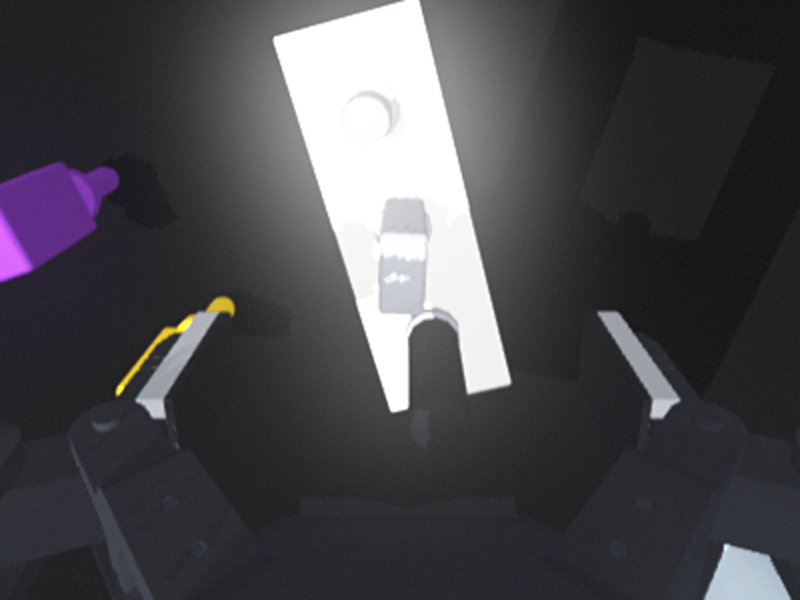

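```bash
python3 -m jog '[[0,3,0,0,0,0,100],[0,3,0,0,0,0,100],[0.1,1.8,0,0,0,0,100],[0,0,0,0,0,0,100],[0,0,0,0,0,0,100]]'
python3 -m jog '[[0,0,0,0,0,0,0],[0,0,0,0,0,0,0],[0,0,0,0,0,0,0],[0,0,0,0,0,0,0],[0,0,0,0,0,0,0],[0,0,0,0,0,0,0],[0,0,0,0,0,0,0],[0,0,0,0,0,0,0]]' 60
```

```text
time_s: 3.8
ee_pos: [0.5002, -0.2571, 0.0556]
tool_rot: [-90.0, -0.2, -29.4]
ft_force: [0.1, -0.3, 0.3]
finger_gap: 0.0854
time_s: 4.6
ee_pos: [0.4987, -0.2571, 0.0537]
tool_rot: [-90.0, -0.0, -29.5]
ft_force: [-1.9, 1.0, 5.3]
finger_gap: 0.0155
```

```bash
python3 -m jog '[[0,-1,0,0,0,0,0],[0,-2,0,0,0,0,0],[0,-2.5,0,0,0,0,0],[0,-3,0,0,0,0,0],[0,-3,0,0,0,0,0],[0,0,0,0,0,0,0],[0,0,0,0,0,0,0]]'
python3 - <<'E'
from h import *
from workcell import r
s=r.snapshot("wrist"); crop(s,120,100,520,400,2,"w4.png")
q=r.snapshot("side"); crop(q,300,160,420,310,4,"s4.png")
print(r.get_state())
E
```

```text
time_s: 5.3
ee_pos: [0.4988, -0.257, 0.1688]
tool_rot: [-90.0, -0.1, -29.5]
ft_force: [0.1, 0.3, -2.6]
finger_gap: 0.0154
{'time_s': 5.4, 'joints': array([-3.86484226e+01,  1.88194235e+01,  9.17971077e+01,  4.72685723e-04,
        6.95334499e+01, -9.91916719e+01]), 'joint_vel': array([ 0.00135616,  0.69795358,  0.39723632,  0.12415654,  0.06041222,
       -0.02405681]), 'joint_efforts': array([ 2.14310648e-02, -4.85827625e+01, -2.84742182e+01,  7.49075571e-04,
       -2.34858727e-02, -9.34704559e-06]), 'ee_pos': array([ 0.49788031, -0.25626783,  0.16702312]), 'tool_rot': array([-89.97560557,   0.14798464, -29.45688498]), 'ft_force': array([-0.7258045 , -0.17429542, -1.80341644]), 'moment': array([-0.01635733, -0.07717864, -0.01659337]), 'finger_gap': 0.015006056149464611}
```

View pics/w4.png

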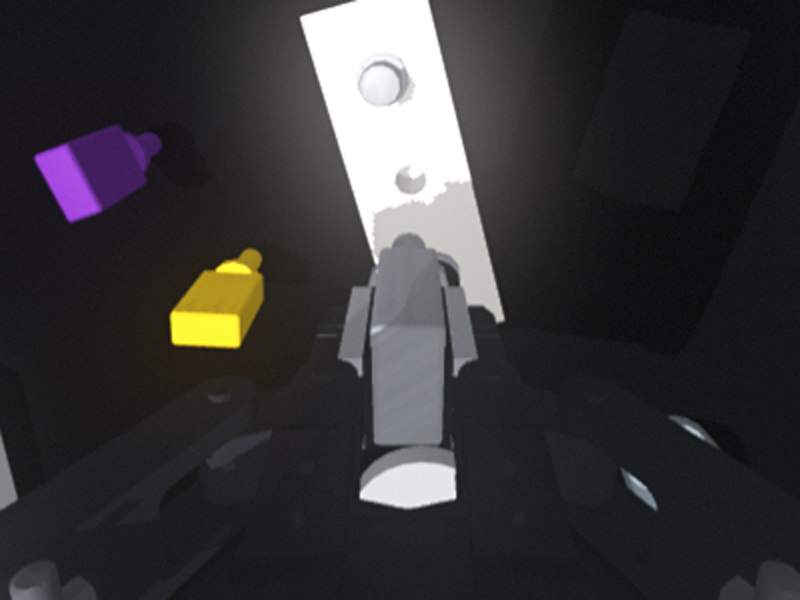

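View pics/s4.png

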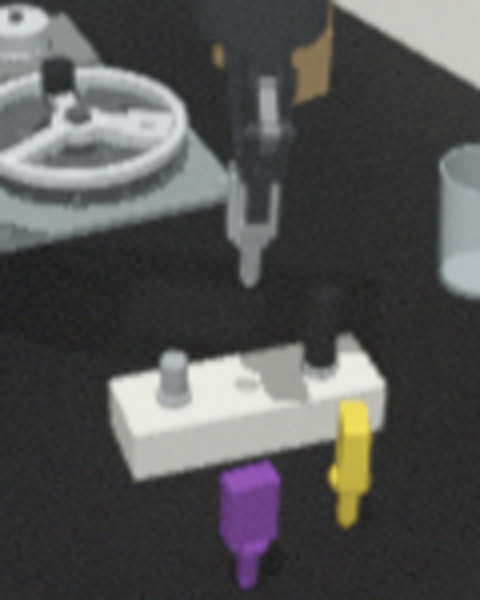

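```bash
python3 -m jog '[[-0.7,0,3,0,0,0,0],[-0.7,0,4.2,0,0,0,0],[-0.7,0,4.2,0,0,0,0],[-0.7,0,4.2,0,0,0,0],[-0.7,0,4.2,0,0,0,0],[-0.7,0,4.2,0,0,0,0],[-0.7,0,4.2,0,0,0,0],[-0.6,0,3,0,0,0,0],[0,0.5,1.4,0,0,0,0],[0,2.5,0,0,0,0,0],[0,1,0,0,0,0,0],[0,0,0,0,0,0,0]]'
python3 - <<'E'
from h import *
from workcell import r
d={}
for n in ("wrist","side","top"): d[n]=r.snapshot(n)
pickle.dump(d,open("s5.pkl","wb"))
crop(d["wrist"],220,160,420,310,4,"w5.png")
crop(d["side"],290,130,390,220,7,"s5.png")
crop(d["top"],260,130,345,230,6,"t5.png")
print(r.get_state()["ee_pos"],r.get_state()["ft_force"])
E
```

```text
time_s: 6.6
ee_pos: [0.6089, 0.0535, 0.1251]
tool_rot: [-90.2, 0.3, -29.5]
ft_force: [-0.1, -0.4, -2.8]
finger_gap: 0.0154
[0.61137377 0.0531093  0.1287052 ] [ 0.66414521 -0.30793724 -1.26400678]
```

View pics/w5.png

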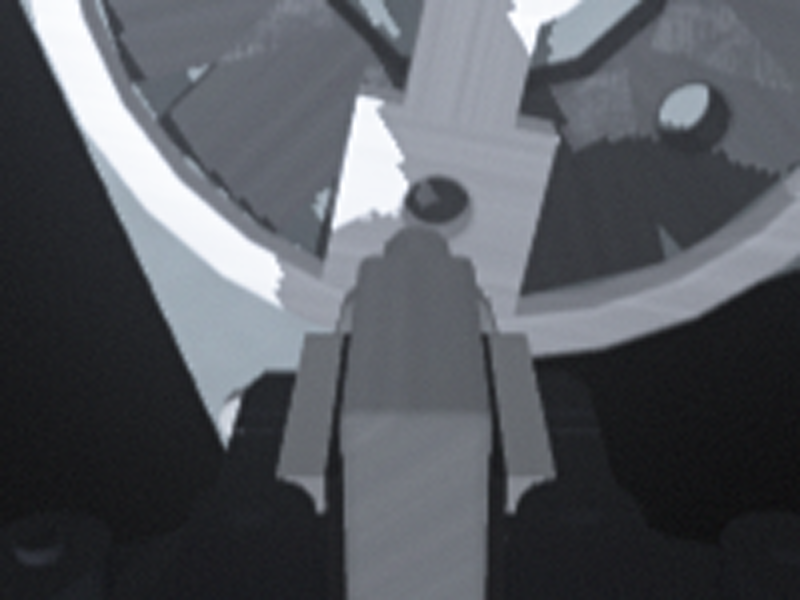

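View pics/s5.png

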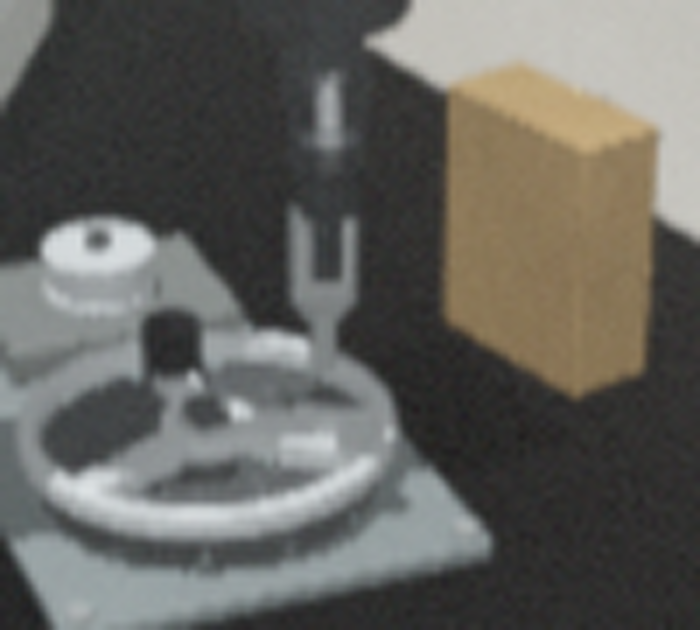

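View pics/t5.png

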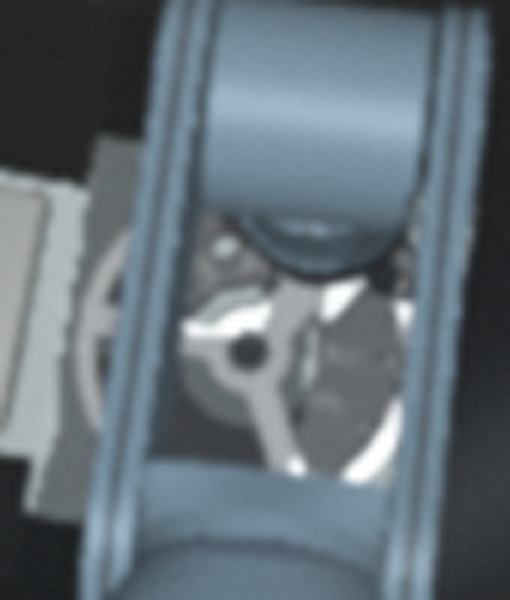

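Run:
```python
from h import *
from workcell import r
d=pickle.load(open("s5.pkl","rb")); s=d["wrist"]
f=lambda u,v,z:plane(s,((u+.5)/4+220-.5,(v+.5)/4+160-.5),z)
print("hole",f(437,201,.044),"lock",f(693,112,.030), "hub?")
st=r.get_state(); R=Ro.from_euler("xyz",st["tool_rot"],degrees=True).as_matrix(); print(st["ee_pos"])
for tz in(.1251,.1287,):
  for a in (-.004,-.002,0,.002):
    tip=st["ee_pos"]*[1,1,0]+[0,0,tz-.0497]+a*R[:,0]
    o=[]
    for rad,h in ((4,0),(6,.004)):
        p=np.array([proj(s,tip+[rad/1e3*np.cos(t),rad/1e3*np.sin(t),h]) for t in np.linspace(0,6.28,60)])
        p=(p-[220,160]+.5)*4-.5; o+= [p[:,1].min(),p[:,0].min(),p[:,0].max()]
    print(tz,a,np.round(o))
q=d["side"]; g=lambda u,v,z:plane(q,((u+.5)/7+290-.5,(v+.5)/7+130-.5),z)
print("side tip",g(324,370,.079))
for z in (.125,.1287): print((proj(q,[.6114,.0531,z-.0497])-[290,130]+.5)*7)
```

```text
hole [0.61110657 0.0567759  0.044     ] lock [0.62443932 0.11024643 0.03      ] hub?
[0.61137377 0.0531093  0.1287052 ]
0.1251 -0.004 [227. 399. 445. 224. 387. 457.]
0.1251 -0.002 [238. 399. 445. 235. 387. 457.]
0.1251 0 [249. 399. 445. 246. 387. 457.]
0.1251 0.002 [259. 399. 445. 257. 387. 457.]
0.1287 -0.004 [234. 399. 446. 231. 387. 458.]
0.1287 -0.002 [245. 399. 446. 243. 387. 458.]
0.1287 0 [256. 399. 445. 254. 387. 458.]
0.1287 0.002 [267. 399. 445. 265. 387. 458.]
side tip [0.60679762 0.04927381 0.079     ]
[328.67940806 371.57485306]
[328.62850651 364.67699783]
```

```bash
python3 -m jog '[[0.2,1,0.4,0,0,0,0],[0,1,0,0,0,0,0],[0,0.7,0,0,0,0,0],[0,0,0,0,0,0,0],[0,0,0,0,0,0,0],[0,0,0,0,0,0,0]]'
python3 - <<'E'
from h import *
from workcell import r
d={}
for n in ("wrist","side"): d[n]=r.snapshot(n)
pickle.dump(d,open("s6.pkl","wb"))
crop(d["wrist"],270,170,390,260,6,"w6.png")
crop(d["side"],300,150,360,210,10,"s6.png")
print(r.get_state()["ee_pos"],r.get_state()["ft_force"])
E
```

```text
time_s: 7.35
ee_pos: [0.6151, 0.0565, 0.1016]
tool_rot: [-90.0, -0.0, -29.5]
ft_force: [-0.3, -0.2, -2.2]
finger_gap: 0.015
[0.61511587 0.05649321 0.10176589] [ 0.03105026  0.52710308 -1.2570387 ]
```

View pics/w6.png

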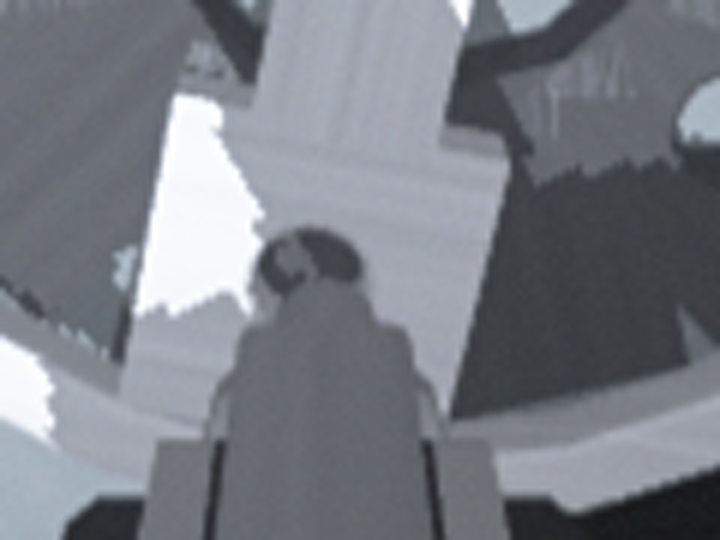

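View pics/s6.png

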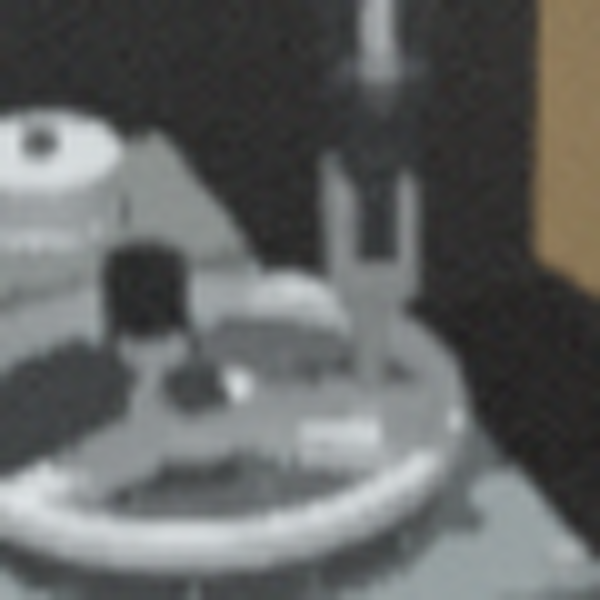

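Run:
```python
from h import *
d=pickle.load(open("s6.pkl","rb")); s=d["wrist"]
ee=np.array([.61511,.0565,.10176]); R=Ro.from_euler("xyz",[-90,0,-29.5],degrees=True).as_matrix()
def circ(c,rad):
    p=np.array([proj(s,np.asarray(c)+[rad*np.cos(t),rad*np.sin(t),0]) for t in np.linspace(0,6.28,90)])
    p=(p-[270,170]+.5)*6-.5; return np.round([p[:,0].min(),p[:,0].max(),p[:,1].min(),p[:,1].max()])
for z in ((.6111,.0568,.044),(.6118,.0555,.044),(.6105,.0575,.044)): print(z,circ(z,.007))
for a in (-.006,-.005,-.004,-.003,-.002):
    tip=ee+[0,0,-.0497]+a*R[:,0]; print(a,tip,circ(tip,.004),circ(tip+[0,0,.004],.006))
```

```text
(0.6111, 0.0568, 0.044) [252. 369. 216. 326.]
(0.6118, 0.0555, 0.044) [245. 362. 226. 335.]
(0.6105, 0.0575, 0.044) [254. 371. 209. 319.]
-0.006 [0.60988787 0.05945454 0.05206   ] [290. 359. 243. 309.] [271. 378. 238. 338.]
-0.005 [0.61075822 0.05896212 0.05206   ] [290. 359. 252. 317.] [271. 378. 247. 346.]
-0.004 [0.61162858 0.05846969 0.05206   ] [290. 359. 260. 325.] [272. 378. 255. 354.]
-0.003 [0.61249893 0.05797727 0.05206   ] [290. 359. 268. 333.] [272. 377. 263. 362.]
-0.002 [0.61336929 0.05748485 0.05206   ] [290. 359. 276. 341.] [272. 377. 272. 370.]
```

Run:
```python
from h import *
d=pickle.load(open("s6.pkl","rb"));im=d["wrist"]["pixels"][200:240,300:350].astype(float)
im=np.clip((im-20)*2,0,255).astype(np.uint8)
cv2.imwrite("pics/w6b.png",cv2.resize(im[:,:,::-1],None,fx=14,fy=14,interpolation=cv2.INTER_CUBIC))
```

```text
(no output)
```

View pics/w6b.png

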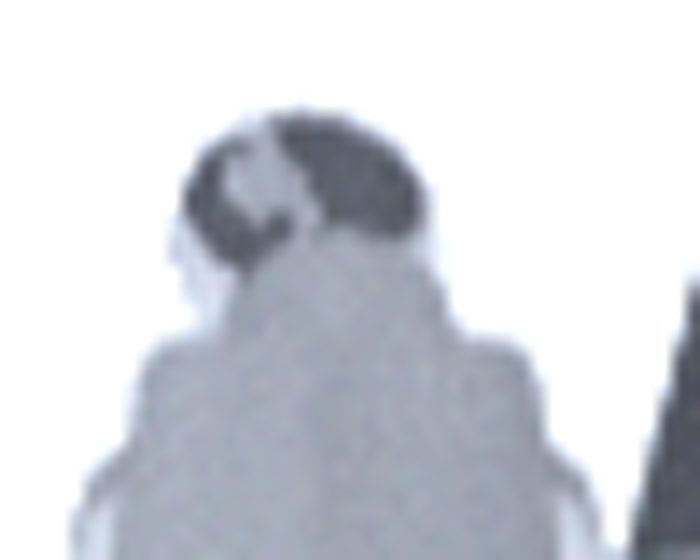

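```bash
python3 -m jog '[[-0.09,0.3,-0.17,0,0,0,0],[0,0.3,0,0,0,0,0],[0,0.2,0,0,0,0,0],[0,0,0,0,0,0,0]]'
python3 -m jog '[[0,0.1,0,0,0,0,0],[0,0.1,0,0,0,0,0],[0,0,0,0,0,0,0]]'
```

```text
time_s: 7.85
ee_pos: [0.6128, 0.0555, 0.0928]
tool_rot: [-90.0, 0.1, -29.5]
ft_force: [-0.1, -0.3, -1.4]
finger_gap: 0.0151
time_s: 8.15
ee_pos: [0.6132, 0.0555, 0.0912]
tool_rot: [-90.0, 0.0, -29.5]
ft_force: [0.7, -0.2, -1.6]
finger_gap: 0.015
```

```bash
python3 -m jog '[[0,0.1,0,0,0,0,0],[0,0.1,0,0,0,0,0],[0,0,0,0,0,0,0]]'
python3 -m jog '[[0,0.1,0,0,0,0,0],[0,0.1,0,0,0,0,0],[0,0,0,0,0,0,0]]'
```

```text
time_s: 8.45
ee_pos: [0.6131, 0.0554, 0.0891]
tool_rot: [-90.0, 0.0, -29.5]
ft_force: [-0.3, -0.6, -1.5]
finger_gap: 0.0153
time_s: 8.75
ee_pos: [0.6131, 0.0555, 0.0871]
tool_rot: [-90.0, 0.0, -29.5]
ft_force: [-0.2, -0.1, -1.0]
finger_gap: 0.0154
```

```bash
python3 -m jog '[[0,0.1,0,0,0,0,0],[0,0.1,0,0,0,0,0],[0,0.1,0,0,0,0,0],[0,0,0,0,0,0,0],[0,0,0,0,0,0,0]]'
python3 - <<'E'
from h import *
from workcell import r
d={}
for n in ("wrist","side","top"): d[n]=r.snapshot(n)
pickle.dump(d,open("s7.pkl","wb"))
crop(d["wrist"],220,110,420,260,4,"w7.png")
crop(d["side"],300,150,360,210,10,"s7.png")
print(r.get_state()["ee_pos"],r.get_state()["ft_force"],r.get_state()["moment"])
E
```

```text
time_s: 9.25
ee_pos: [0.6132, 0.0554, 0.0843]
tool_rot: [-90.0, 0.0, -29.5]
ft_force: [0.1, 0.1, -1.0]
finger_gap: 0.0153
[0.61327383 0.05543637 0.08437536] [-0.47385919 -0.09200858 -1.05544795] [-0.02440311  0.02673074  0.05850252]
```

View pics/w7.png

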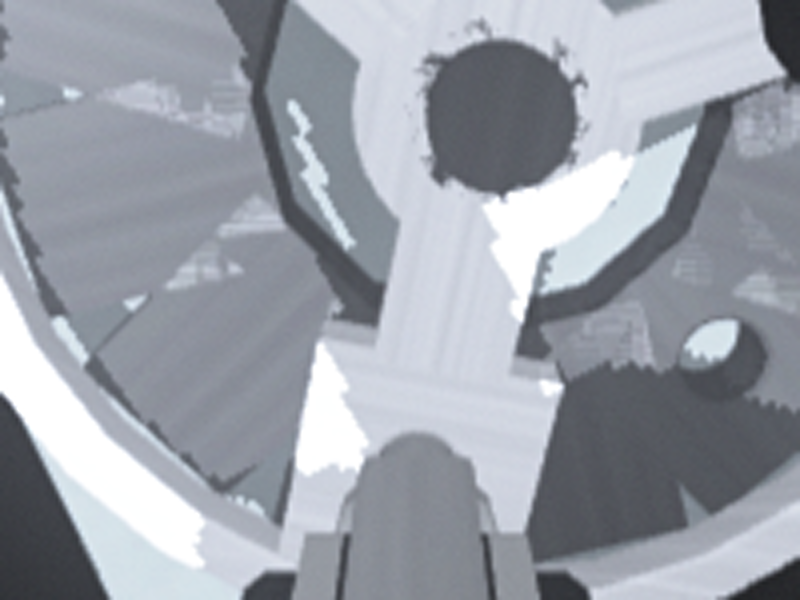

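View pics/s7.png

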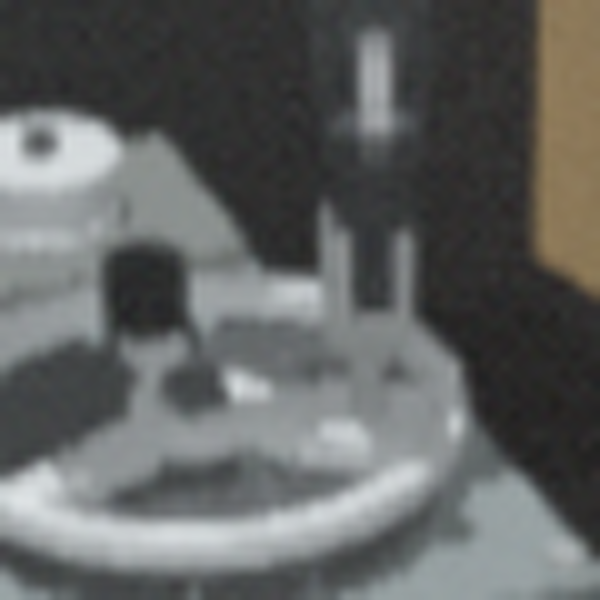

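Run:
```python
from h import *
d=pickle.load(open("s7.pkl","rb")); s=d["wrist"]
f=lambda u,v,z:plane(s,((u+.5)/4+220-.5,(v+.5)/4+110-.5),z)
hub=f(502,116,.052); lock=f(723,357,.03); print(hub,lock)
tip=np.array([.6132,.0554])-.0025*np.array([.8704,-.4924])
for ax in (hub[:2],np.array([.567,.0944]),np.array([.566,.0955])):
    a=np.degrees(np.arctan2(*(tip-ax)[::-1])); b=np.degrees(np.arctan2(*(lock[:2]-ax)[::-1]))
    print(ax,a,np.linalg.norm(tip-ax),b,np.linalg.norm(lock[:2]-ax),b-a,np.radians(b-a))
tx=np.array([.8704,-.4924]);tz=np.array([.4924,.8704])
th0=np.radians(-40.5)
prev=th0
for k in range(1,17):
    th=th0+np.radians(3.5*k); dd=60*np.array([np.cos(th)-np.cos(prev),np.sin(th)-np.sin(prev)]); prev=th
    print(k,3.5*k,np.round([dd@tx/10,dd@tz/10],2),np.round(60*np.array([np.cos(th)-np.cos(th0),np.sin(th)-np.sin(th0)]),1))
```

```text
[0.56716074 0.09573972 0.052     ] [0.62492608 0.11002233 0.03      ]
[0.56716074 0.09573972] -41.720369502097704 0.05876629172036292 13.88797574039346 0.05950484896267776 55.60834524249116 0.9705487160671953
[0.567  0.0944] -40.62690076187438 0.058005257839268375 15.093243943192618 0.05999573229148722 55.720144705067 0.9724999847911039
[0.566  0.0955] -40.8038834489636 0.05948075097878309 13.84464523224486 0.0606892159328041 54.64852868120846 0.9537967568576423
1 3.5 [0.06 0.36] [2.3 2.9]
2 7.0 [0.04 0.36] [4.4 5.9]
3 10.5 [0.01 0.37] [6.3 9. ]
4 14.0 [-0.01  0.37] [ 8.1 12.2]
5 17.5 [-0.03  0.37] [ 9.6 15.5]
6 21.0 [-0.05  0.36] [10.9 18.9]
7 24.5 [-0.07  0.36] [12.1 22.4]
8 28.0 [-0.1   0.35] [13. 26.]
9 31.5 [-0.12  0.35] [13.6 29.6]
10 35.0 [-0.14  0.34] [14.1 33.2]
11 38.5 [-0.16  0.33] [14.3 36.9]
12 42.0 [-0.18  0.32] [14.4 40.5]
13 45.5 [-0.2   0.31] [14.1 44.2]
14 49.0 [-0.22  0.3 ] [13.7 47.8]
15 52.5 [-0.23  0.28] [13.1 51.4]
16 56.0 [-0.25  0.27] [12.2 55. ]
```

```bash
python3 -m jog '[[0.06,0,0.36,0,0,0,0],[0.04,0,0.36,0,0,0,0],[0,0,0,0,0,0,0]]'
python3 -m jog '[[0.01,0,0.37,0,0,0,0],[-0.01,0,0.37,0,0,0,0],[0,0,0,0,0,0,0]]'
```

```text
time_s: 9.7
ee_pos: [0.6177, 0.0613, 0.0842]
tool_rot: [-90.0, 0.0, -29.4]
ft_force: [-1.2, -2.9, -1.3]
finger_gap: 0.0154
time_s: 10.0
ee_pos: [0.6216, 0.0681, 0.0843]
tool_rot: [-90.0, -0.0, -29.4]
ft_force: [-0.6, -2.3, -1.6]
finger_gap: 0.0153
```

```bash
python3 -m jog '[[-0.03,0,0.37,0,0,0,0],[-0.05,0,0.36,0,0,0,0],[-0.07,0,0.36,0,0,0,0],[-0.1,0,0.35,0,0,0,0],[0,0,0,0,0,0,0]]'
python3 -m jog '[[-0.12,0,0.35,0,0,0,0],[-0.14,0,0.34,0,0,0,0],[-0.16,0,0.33,0,0,0,0],[0,0,0,0,0,0,0]]'
python3 -m jog '[[-0.18,0,0.32,0,0,0,0],[-0.2,0,0.31,0,0,0,0],[-0.22,0,0.3,0,0,0,0],[0,0,0,0,0,0,0],[0,0,0,0,0,0,0]]'
python3 - <<'E'
from h import *
from workcell import r
s=r.snapshot("wrist"); pickle.dump(s,open("w8.pkl","wb"))
crop(s,220,110,420,260,4,"w8.png")
print(r.get_state()["ee_pos"],r.get_state()["ft_force"],r.get_state()["moment"])
E
```

```text
time_s: 10.5
ee_pos: [0.6266, 0.0821, 0.0844]
tool_rot: [-90.0, -0.0, -29.4]
ft_force: [1.4, -4.0, -1.7]
finger_gap: 0.0154
time_s: 10.9
ee_pos: [0.6279, 0.0927, 0.0845]
tool_rot: [-90.0, -0.0, -29.4]
ft_force: [1.2, -4.5, -1.5]
finger_gap: 0.0155
time_s: 11.4
ee_pos: [0.6273, 0.1032, 0.0845]
tool_rot: [-90.0, -0.1, -29.5]
ft_force: [0.8, -3.9, -1.9]
finger_gap: 0.0152
[0.62734435 0.10318022 0.08453426] [ 2.33786494 -4.86133148 -0.71293087] [-0.99199535 -0.30179992 -0.02264415]
```

View pics/w8.png

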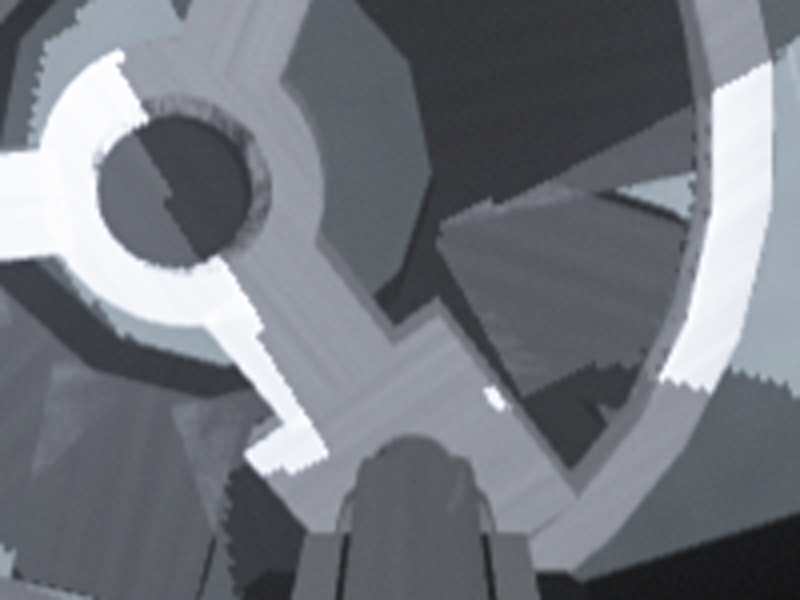

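```bash
python3 -m jog '[[-0.18,0,0.23,0,0,0,0],[-0.19,0,0.21,0,0,0,0],[0,0,0,0,0,0,0],[0,0,0,0,0,0,0]]'
python3 -m jog '[[0,0.1,0,0,0,0,0],[0,0.1,0,0,0,0,0],[0,0.1,0,0,0,0,0],[0,0,0,0,0,0,0]]'
```

```text
time_s: 11.85
ee_pos: [0.6262, 0.1089, 0.0845]
tool_rot: [-90.0, -0.0, -29.5]
ft_force: [1.7, -5.1, -1.3]
finger_gap: 0.0151
time_s: 12.25
ee_pos: [0.6266, 0.1089, 0.0817]
tool_rot: [-90.0, -0.1, -29.5]
ft_force: [2.3, -5.4, 0.6]
finger_gap: 0.0156
```

```bash
python3 -m jog '[[0,0.1,0,0,0,0,0],[0,0.1,0,0,0,0,0],[0,0,0,0,0,0,0]]'
python3 -m jog '[[0,0.1,0,0,0,0,0],[0,0,0,0,0,0,0]]'
```

```text
time_s: 12.55
ee_pos: [0.6266, 0.1089, 0.0797]
tool_rot: [-90.0, -0.1, -29.5]
ft_force: [2.8, -4.7, -0.2]
finger_gap: 0.0153
time_s: 12.75
ee_pos: [0.6266, 0.109, 0.0787]
tool_rot: [-89.9, -0.1, -29.5]
ft_force: [1.9, -5.8, 1.3]
finger_gap: 0.015
```

```bash
python3 -m jog '[[0,0.1,0,0,0,0,0],[0,0.1,0,0,0,0,0],[0,0,0,0,0,0,0]]'
python3 -m jog '[[0,0.1,0,0,0,0,0],[0,0,0,0,0,0,0]]'
```

```text
time_s: 13.05
ee_pos: [0.6265, 0.109, 0.0767]
tool_rot: [-90.0, -0.1, -29.5]
ft_force: [2.5, -4.9, 0.6]
finger_gap: 0.0152
time_s: 13.25
ee_pos: [0.6265, 0.1089, 0.0757]
tool_rot: [-90.0, -0.1, -29.5]
ft_force: [2.2, -4.7, 0.6]
finger_gap: 0.0151
```

```bash
python3 -m jog '[[0,0.15,0,0,0,0,0],[0,0.15,0,0,0,0,0],[0,0,0,0,0,0,0]]'
python3 -m jog '[[0,0.15,0,0,0,0,0],[0,0.15,0,0,0,0,0],[0,0,0,0,0,0,0]]'
python3 -m jog '[[0,0.15,0,0,0,0,0],[0,0.15,0,0,0,0,0],[0,0,0,0,0,0,0]]'
```

```text
time_s: 13.55
ee_pos: [0.6265, 0.109, 0.0725]
tool_rot: [-90.0, -0.1, -29.5]
ft_force: [2.2, -4.2, 0.6]
finger_gap: 0.0156
time_s: 13.85
ee_pos: [0.6265, 0.109, 0.0695]
tool_rot: [-90.0, -0.1, -29.5]
ft_force: [2.0, -4.5, 0.4]
finger_gap: 0.015
time_s: 14.15
ee_pos: [0.6265, 0.109, 0.0665]
tool_rot: [-90.0, -0.1, -29.5]
ft_force: [2.3, -3.7, 0.3]
finger_gap: 0.0151
```

```bash
python3 -m jog '[[0,0.1,0,0,0,0,0],[0,0.1,0,0,0,0,0],[0,0.1,0,0,0,0,0],[0,0,0,0,0,0,0]]'
python3 -m jog '[[0,0.05,0,0,0,0,0],[0,0.05,0,0,0,0,0],[0,0,0,0,0,0,0]]'
```

```text
time_s: 14.55
ee_pos: [0.6265, 0.109, 0.0636]
tool_rot: [-89.9, -0.1, -29.5]
ft_force: [3.1, -4.9, 0.2]
finger_gap: 0.015
time_s: 14.85
ee_pos: [0.6265, 0.109, 0.0627]
tool_rot: [-89.9, -0.1, -29.5]
ft_force: [1.9, -5.8, 0.8]
finger_gap: 0.0151
```

```bash
python3 -m jog '[[0,0.05,0,0,0,0,0],[0,0.05,0,0,0,0,0],[0,0,0,0,0,0,0]]'
python3 -m jog '[[0,0.05,0,0,0,0,0],[0,0,0,0,0,0,0]]'
python3 - <<'E'
from h import *
from workcell import r
d={n:r.snapshot(n) for n in ("wrist","side")}
crop(d["wrist"],220,110,420,260,4,"w9.png")
crop(d["side"],290,140,370,210,9,"s9.png")
E
```

```text
time_s: 15.15
ee_pos: [0.6265, 0.109, 0.0617]
tool_rot: [-89.9, -0.1, -29.5]
ft_force: [2.2, -4.0, 1.1]
finger_gap: 0.0154
time_s: 15.35
ee_pos: [0.6265, 0.109, 0.0617]
tool_rot: [-89.9, -0.1, -29.5]
ft_force: [0.8, -5.8, 5.9]
finger_gap: 0.0151
```

View pics/w9.png

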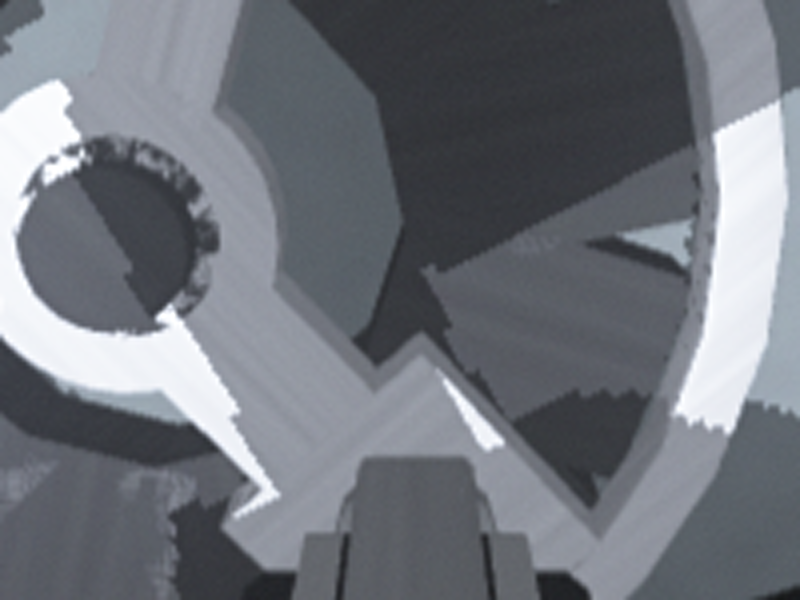

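View pics/s9.png

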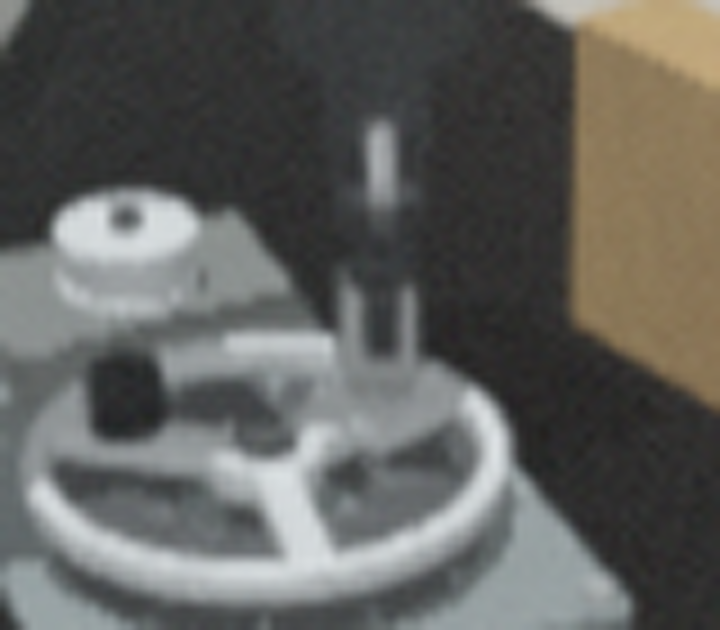

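```bash
python3 -m jog '[[0.035,-0.04,-0.035,0,0,0,0],[0.035,0,-0.035,0,0,0,0],[0,0,0,0,0,0,0]]'
python3 -m jog '[[0.035,0,-0.035,0,0,0,0],[0,0,0,0,0,0,0]]'
```

```text
time_s: 15.75
ee_pos: [0.6267, 0.1082, 0.0617]
tool_rot: [-89.9, -0.1, -29.5]
ft_force: [2.8, -4.7, 5.2]
finger_gap: 0.015
time_s: 15.95
ee_pos: [0.6269, 0.1077, 0.0617]
tool_rot: [-90.0, -0.1, -29.5]
ft_force: [2.9, -4.6, 5.6]
finger_gap: 0.0155
```

```bash
python3 -m jog '[[0.035,0,-0.035,0,0,0,0],[0.035,0,-0.035,0,0,0,0],[0,0,0,0,0,0,0]]'
python3 -m jog '[[0.035,0,-0.035,0,0,0,0],[0,0,0,0,0,0,0]]'
```

```text
time_s: 16.25
ee_pos: [0.6269, 0.1074, 0.0617]
tool_rot: [-89.9, -0.0, -29.5]
ft_force: [1.8, -1.1, 5.6]
finger_gap: 0.0155
time_s: 16.45
ee_pos: [0.627, 0.1073, 0.0617]
tool_rot: [-89.9, -0.0, -29.5]
ft_force: [1.6, -1.6, 6.1]
finger_gap: 0.0151
```

```bash
python3 -m jog '[[0.02,-0.02,-0.02,0,0,0,0],[0,0,0,0,0,0,0]]'
python3 -m jog '[[0,0,0,0,0,0,22],[0,0,0,0,0,0,24],[0,0,0,0,0,0,30],[0,0,0,0,0,0,40],[0,0,0,0,0,0,60],[0,0,0,0,0,0,60],[0,0,0,0,0,0,60]]'
python3 - <<'E'
from h import *
from workcell import r
d={n:r.snapshot(n) for n in ("wrist","side")}
crop(d["wrist"],220,110,420,260,4,"w10.png")
crop(d["side"],290,140,370,210,9,"s10.png")
E
```

```text
time_s: 16.65
ee_pos: [0.627, 0.1072, 0.0617]
tool_rot: [-89.9, 0.0, -29.5]
ft_force: [3.3, 1.7, 5.5]
finger_gap: 0.0153
time_s: 17.35
ee_pos: [0.6266, 0.1059, 0.0613]
tool_rot: [-90.0, 0.0, -29.5]
ft_force: [-0.1, 0.4, 0.7]
finger_gap: 0.0515
```

View pics/w10.png

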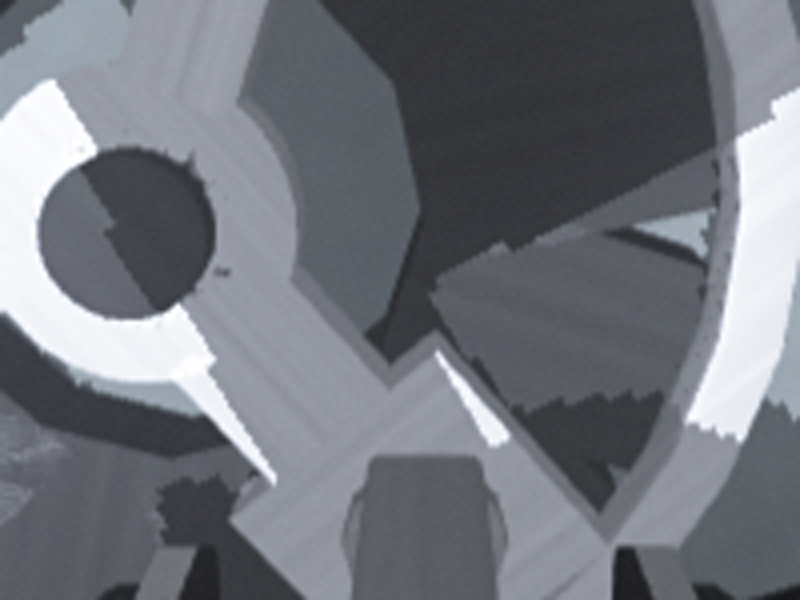

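View pics/s10.png

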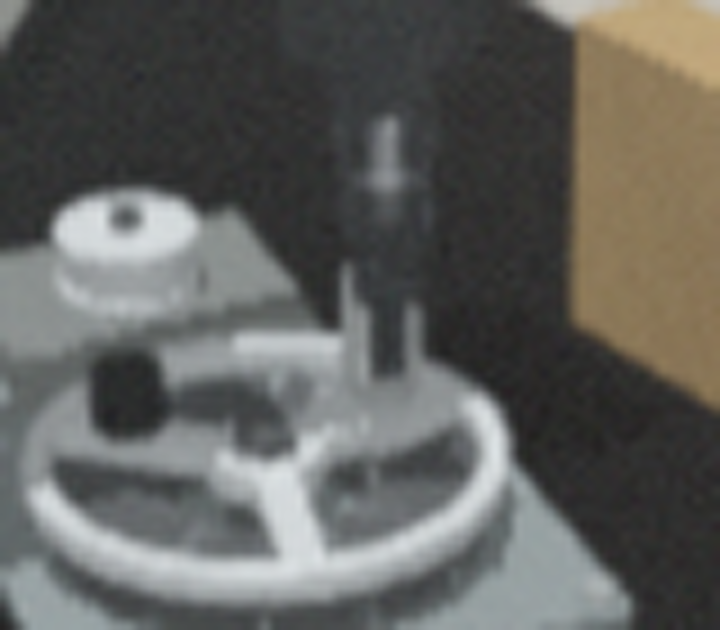

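The pin is released and the wheel is holding. I'll retreat straight up and check.

```bash
python3 -m jog '[[0,-1,0,0,0,0,60],[0,-2,0,0,0,0,60],[0,-3,0,0,0,0,60],[0,-4,0,0,0,0,60],[0,-4,0,0,0,0,60],[0,-2,0,0,0,0,60],[-3,0,0,0,0,0,60],[0,0,0,0,0,0,60],[0,0,0,0,0,0,60],[0,0,0,0,0,0,60]]'
python3 - <<'E'
from h import *
from workcell import r
d={n:r.snapshot(n) for n in ("wrist","side")}
pickle.dump(d,open("s11.pkl","wb"))
crop(d["wrist"],0,0,640,400,1.2,"w11.png")
crop(d["side"],270,140,370,215,8,"s11.png")
E
```

```text
time_s: 18.45
ee_pos: [0.6009, 0.1205, 0.2216]
tool_rot: [-90.0, -0.0, -29.5]
ft_force: [0.6, 0.9, -0.2]
finger_gap: 0.0511
```

View pics/w11.png

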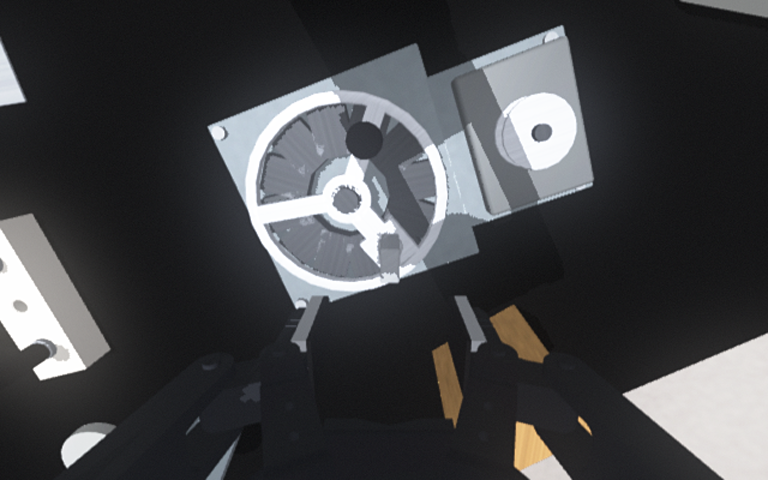

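View pics/s11.png

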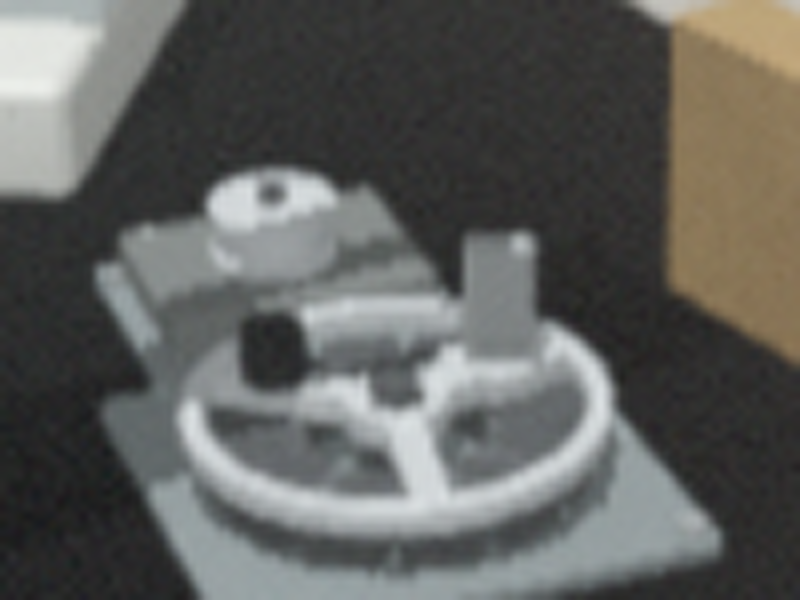

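The pin stands upright with its collar on the boss (side view about 332,175), the wheel is held back, and the gripper is clear of everything.

Run:
```python
from workcell import r
print(r.close_job())
```

```text
the job is handed in; nothing more can be done
None
```

The wheel is pinned back with the locking pin fully home, and the job was handed in at about 18.5 s of the 64 s allowed. No verdict was reported.

**What I did:**
- I took the grey flat-headed pin from the middle hole of the stand and put it through the wheel's hole.
- I turned the wheel about 0.95 rad counter-clockwise to the lock hole, which showed between the spokes. The side load on the pin stayed at about 6 N or less.
- I lowered the pin until its collar met the wheel, at 6 N and at exactly the expected height. I then eased it back about 2 mm onto the ring's edge before opening the fingers, so the wheel could not jump back.

**Last checks:**
- The wrist and side pictures show the pin upright with its collar on the boss, and the wheel staying back at roughly 0.95 rad.
- The wrist force is near zero and the gripper is about 16 cm above where it let go.
- No bystander was seen to move. I did not measure their positions again at the end, and the wrist view only partly shows the stand.
- The cameras disagreed by about 2–3 mm on where the wheel's hole was, so I corrected the insertion from the pin and hole seen in the same picture.

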